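# Charge the pigment mill and hold its index pin back

### The arm

A 6-joint arm with a two-finger parallel gripper is mounted at the origin on the work surface. World frame = base frame: x ahead of the robot, y to its left, z up, the work surface at z = 0. Lengths are in m, angles in rad, forces in N, time in s.
With the tool pointing down it reaches from about 0.325 to 0.775 m from the base axis. Payload 9.3 kg.
Tool frame: the origin (TCP) lies at the centre of the arm's flange, where the gripper is bolted on; the fingertips stand 173 mm ahead of it and the grasp point (between the pads) lies 155 mm ahead of it; z points along the fingers, x is the direction in which the jaws open and shut, and the axes are right-handed (so a half turn about z gives the same grasp; the last joint's range is limited). The gripper opens to 85 mm and grips with 20 to 120 N. Pads are 22 mm wide; open, the fingers measure 114 mm over their backs; the gripper's body (76 mm by 85 mm) begins 54 mm behind the grasp point. The pads swing forward as they close: fully open they stand 13 mm farther back than shut.
Start: joints at [0.985, 0.259, 0.021, 1.334, 0, 1.418], TCP at [0.231, 0.499, 0.405] pointing down, gripper open.
Joint ranges: [-3.04, 3.04], [-0.91, 1.82], [-1.04, 1.36], [-1.92, 1.95], [-1.52, 1.45], [-3.14, 3.14]. Speed limits (rad/s): [2.22, 2.22, 2.79, 3.14, 3.14, 3.14].

### API

Orientations are given as a rotation vector (axis times angle).
In Python, from bench import arm gives the robot as it stands.
- The arm moves only by the shell command python3 -m jog 'ROWS'. ROWS is JSON, a list of rows, each a list of 7 numbers: the shift along the tool's x, y, z in mm, then the turn, a rotation vector about the tool's x, y, z in degrees, then the closure, from -1 (fully open) to 1 (shut), so that 0 is half open. In form: [[dx, dy, dz, rx, ry, rz, claw], ...]. A call has 1 to 12 rows; each row is the pose to reach, as a shift and turn from the pose commanded when the call began, along the tool's axes at that moment; what a row does not reach only later rows make up. A row lasts 1/8 s, in which the tool goes at most 62.5 mm and 10.7 degrees, less where a joint would pass 70% of its speed; a pose out of reach is approached as far as the arm can. A call with a gripper value outside its range is refused whole. The fingers move at their own pace and stop on an object; the grip force is fixed at half the most. Time passes only in rows, so rows that repeat a pose let the fingers close. It gives the time, the measured TCP pose, the force and the opening at its end, in the units of the state.
- arm.sense(): the state, without advancing time (a new reading comes with each control period).
- arm.get_image(name): name is "side" or "top" or "wrist"; returns a dict with "img" (384x512x3 uint8, red, green, blue), "camera_matrix" (3x3 intrinsics, pixels), "R" (3x3) and "t" (3): a world point X has camera coordinates R X + t. Camera axes: x right, y down, z forward; pixel columns grow to the right and rows downward; lengths in m; the calibration is good to about 2 mm. A picture is of the moment at which its call begins. There is no depth.
- arm.hand_in(): hands the job in, once; it reports no verdict.
The state is a dict: "clock": time; "q": joint angles; "qvel": joint speeds; "effort": joint torques, N m; "eef_pos": TCP position; "orientation": TCP orientation; "ft_force": force on the tool from outside, world axes, zero at the start; "torque": the same for the moment, N m; "gripper_width": finger opening in m.
Only numpy, scipy, OpenCV 4.12 (cv2) and the standard library are available. Lean on these libraries where they do the work, as an engineer would, in place of code of your own. Each camera call takes 0.05 s, during which the arm holds its last target. There are 200 camera calls.

### The job

Pour all six white grinding cylinders from the blue cup into the steel jar of the green pigment mill, then stand the empty cup upright on the bench. After that pull the mill's red index-pin knob fully back to its stop and finish while still holding it there, with the pin clear of its hole; leave the tin, the pigment jar, the brush pot and the palette knife where they are.

Things in the scene. Friction and masses are not known exactly. Their poses are not given: they have to be found in the camera images.
- mill: green pigment mill fixed to the bench; origin under its base's centre, below the jar's axis; own -x is the front, where the red knob sticks out. Base 210 (x) x 130 (y) x 12 mm. Front cheek plate at x -92 to -82 mm, 70 mm wide, top 125 mm high; rear cheek at x 75 to 85 mm, top 95 mm; rear crank x 94 to 130 mm, y 0 to 65 mm, below 90 mm high
- jar_rim (a point): centre of the mouth of the open steel jar that stands upright in the mill's middle: inner diameter 78 mm, outer 84 mm, rim 130 mm above the bench; the jar and its cradle do not move; turned like the mill
- jar_floor (a point): centre of the jar's inner floor, 35 mm above the bench
- pin_hole (a point): mouth of the seat hole, in the front face of the aluminium index disc (12 mm thick), 105 mm above the bench at own x = -62 mm of the mill; the brass pin (10 mm diameter) sits 12 mm deep in it at the start
- index_pin (a joint): pull of the sprung index pin in m: 0 = home in its hole, 0.012 = tip just out, 0.022 = fully back at its stop; it slides level, along the mill's own -x (away from the jar); the spring pulls it home with 6 N at 0 rising to 12.6 N at 0.022
- knob (a point): centre of the red pull knob: level cylinder along the mill's x, 28 mm diameter, 30 mm long, 105 mm above the bench and 141 mm from the jar's axis when home; moves with the pin; free space above, below, in front and at both sides; behind it 20 mm of bare pin, then a barrel of 22 mm diameter. Turned like the mill
- cup: stiff blue open plastic cup, 65 mm high, round, straight-sided, 60 mm outer diameter, 2.5 mm wall, floor 4 mm thick, 48 to 78 g empty; held weakly it may turn between the fingers (30 N is ample); origin at the centre of its underside, z up through the mouth
- media0: grinding cylinder 0 of six alike: smooth white ceramic, 15 mm diameter, 15 mm long, 11 g, origin at its centre; starts inside the cup; slides off a surface sloped by 15 to 20 degrees, so the cup must be tipped well past level to empty
- media1: grinding cylinder 1 of six alike: smooth white ceramic, 15 mm diameter, 15 mm long, 11 g, origin at its centre; starts inside the cup; slides off a surface sloped by 15 to 20 degrees, so the cup must be tipped well past level to empty
- media2: grinding cylinder 2 of six alike: smooth white ceramic, 15 mm diameter, 15 mm long, 11 g, origin at its centre; starts inside the cup; slides off a surface sloped by 15 to 20 degrees, so the cup must be tipped well past level to empty
- media3: grinding cylinder 3 of six alike: smooth white ceramic, 15 mm diameter, 15 mm long, 11 g, origin at its centre; starts inside the cup; slides off a surface sloped by 15 to 20 degrees, so the cup must be tipped well past level to empty
- media4: grinding cylinder 4 of six alike: smooth white ceramic, 15 mm diameter, 15 mm long, 11 g, origin at its centre; starts inside the cup; slides off a surface sloped by 15 to 20 degrees, so the cup must be tipped well past level to empty
- media5: grinding cylinder 5 of six alike: smooth white ceramic, 15 mm diameter, 15 mm long, 11 g, origin at its centre; starts inside the cup; slides off a surface sloped by 15 to 20 degrees, so the cup must be tipped well past level to empty
- paint_tin: bystander: closed dark paint tin, 72 mm diameter, 85 mm high, origin at the centre of its underside
- pigment_jar: bystander: closed earth-red pigment jar with a white cap, 60 mm diameter, 85 mm high, origin at the centre of its underside
- brush_pot: bystander: aluminium pot with brushes, 72 mm diameter, pot 85 mm high, brushes spreading to about 100 mm across and up to 160 mm high, origin at the centre of its underside
- palette_knife: bystander: palette knife lying flat, 190 mm long along its x, origin near its middle

How it is judged:
By the outcome, as a careful person would: the job done as asked, in the order asked, and still so for the second after the job is handed in, while the arm keeps its last pose, push and grip.
It also fails if it takes over 72 s, if anything falls off the work surface, if the arm or the gripper's body presses on something with over 40 N, if the wrist force passes 120 N, or if a joint passes its speed limit or range.

## Working session

There is one attempt and no reset: what is moved stays moved. The work goes in short steps, Python scripts to look and compute and a shell command to move; the robot and the scene stay as the last step left them, time stands still between calls to the robot, and variables do not carry over. Pictures are saved under pics/ and viewed, about 8 in all and at most 12, crops included, and the job is handed in when it is done.

```bash
mkdir -p pics; ls; python3 - <<'E'
from bench import arm
import cv2,numpy as np
s=arm.sense();print(s)
for n in("top","side"):
    d=arm.get_image(n);cv2.imwrite(f"pics/{n}0.png",d["img"][:,:,::-1])
    np.savez(f"{n}0.npz",**d)
    print(n,d["camera_matrix"].round(1).tolist(),d["R"].round(3).tolist(),d["t"].round(3).tolist())
E
```

```text
pics
{'clock': 0.0, 'q': array([9.85385218e-01, 2.59192083e-01, 2.07811218e-02, 1.33369367e+00,
       2.71665703e-06, 1.41817102e+00]), 'qvel': array([ 0.00111452,  0.00011633,  0.00041068, -0.00036098,  0.00043438,
       -0.00029032]), 'effort': array([ 4.80826959e-03, -5.55644631e+01,  3.44534397e+01,  1.36354461e-02,
       -5.26505551e-05,  3.64863936e-06]), 'eef_pos': array([0.23066232, 0.49924508, 0.40407369]), 'orientation': array([ 2.64615084e+00,  1.69238819e+00, -1.88089959e-03]), 'ft_force': array([-0.13477046,  0.2454671 , -0.38575875]), 'torque': array([-0.02469192, -0.00289322,  0.0104683 ]), 'gripper_width': 0.0853553044650845}
top [[375.0, 0.0, 266.6], [0.0, 375.0, 191.2], [0.0, 0.0, 1.0]] [[-0.016, -1.0, -0.004], [-0.995, 0.016, -0.098], [0.098, 0.002, -0.995]] [-0.005, 0.573, 0.875]
side [[346.9, 0.0, 259.8], [0.0, 346.9, 198.7], [0.0, 0.0, 1.0]] [[0.76, -0.65, -0.004], [-0.438, -0.509, -0.741], [0.48, 0.565, -0.671]] [-0.42, 0.313, 0.6]
```

View pics/top0.png

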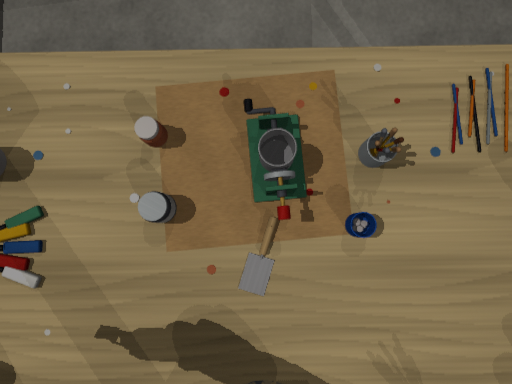

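View pics/side0.png

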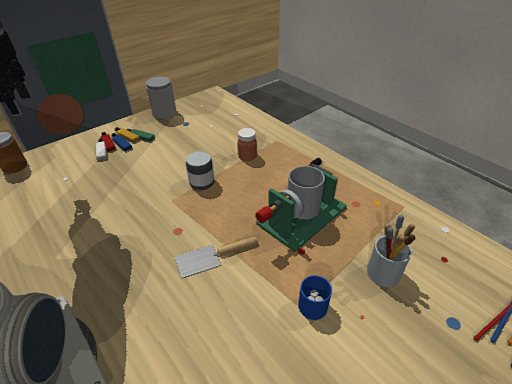

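Top view: cup at (361,225), jar rim (277,147), knob (284,213), palette knife (258,260), brush pot (380,150), tin (157,207) and pigment jar (152,132). The side view agrees, with the cup at (315,297) and the knob at (265,214).

```bash
cat > h.py <<'E'
import numpy as np,cv2
from scipy.spatial.transform import Rotation as Ro
def ray(d,uv,z):
    K,R,t=d["camera_matrix"],d["R"],d["t"]
    c=-R.T@t; v=R.T@np.linalg.solve(K,[uv[0],uv[1],1.])
    return c+v*(z-c[2])/v[2]
def tri(obs):
    A=np.zeros((3,3));b=np.zeros(3)
    for d,uv in obs:
        R,t=d["R"],d["t"];c=-R.T@t;v=R.T@np.linalg.solve(d["camera_matrix"],[uv[0],uv[1],1.]);v/=np.linalg.norm(v)
        P=np.eye(3)-np.outer(v,v);A+=P;b+=P@c
    return np.linalg.solve(A,b)
def mask(img,h0,h1,s=120,v=40):
    h=cv2.cvtColor(img,cv2.COLOR_RGB2HSV);return cv2.inRange(h,(h0,s,v),(h1,255,255))
def blobs(m,a=30):
    n,l,st,c=cv2.connectedComponentsWithStats(m)
    return [(st[i].tolist(),c[i].round(1).tolist()) for i in range(1,n) if st[i][4]>=a]
E
python3 - <<'E'
from h import *
T=dict(np.load("top0.npz"));S=dict(np.load("side0.npz"))
for n,d in(("T",T),("S",S)):
    im=d["img"]
    print(n,"blue",blobs(mask(im,105,130,130,40)))
    print(n,"red",blobs(mask(im,0,5,180,80)|mask(im,175,180,180,80)))
    print(n,"green",blobs(mask(im,60,90,80,20),200))
gm=mask(T["img"],60,90,80,20)
c=max(cv2.findContours(gm,0,2)[0],key=cv2.contourArea);print(cv2.minAreaRect(c))
# jar rim: show crops
a=cv2.resize(T["img"][90:270,220:420],None,fx=4,fy=4,interpolation=2)[:,:,::-1];a=a[:600]
cv2.imwrite("pics/c1.png",a[:, :800])
E
```

```text
T blue [([486, 68, 4, 21, 49], [487.8, 77.2]), ([453, 84, 3, 19, 39], [454.1, 92.4]), ([491, 92, 6, 44, 102], [493.1, 115.6]), ([457, 105, 6, 39, 86], [458.8, 126.1]), ([346, 212, 30, 25, 444], [361.4, 224.2]), ([3, 241, 37, 13, 410], [21.1, 246.6])]
T red [([220, 88, 9, 8, 62], [224.0, 91.5]), ([452, 104, 5, 48, 128], [454.0, 128.7]), ([277, 206, 12, 14, 146], [282.9, 212.3]), ([0, 255, 26, 15, 264], [12.0, 261.9])]
T green [([247, 113, 59, 89, 2479], [274.8, 159.0]), ([5, 206, 39, 22, 394], [24.7, 216.7])]
S blue [([113, 135, 19, 15, 157], [121.5, 142.0]), ([299, 276, 33, 44, 1018], [314.3, 297.0]), ([491, 307, 21, 35, 157], [500.6, 325.3])]
S red [([101, 135, 13, 13, 104], [107.3, 140.8]), ([256, 206, 17, 14, 125], [264.9, 212.0]), ([474, 304, 38, 36, 182], [491.7, 323.0])]
S green [([27, 32, 85, 72, 3988], [71.5, 67.3]), ([257, 168, 89, 83, 2457], [301.6, 216.5])]
((275.96038818359375, 156.60397338867188), (85.57319641113281, 51.94094467163086), 84.2894058227539)
```

View pics/c1.png

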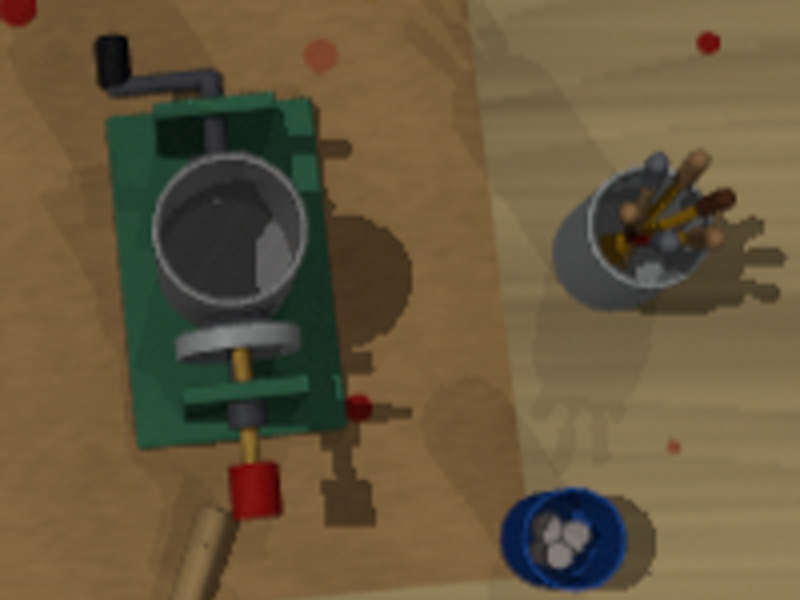

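The crop shows the jar rim centre at px (277.5,147.5), the knob at (283.8,212.5), the cup mouth at (362.8,224.5) and the base corners clearly.

```bash
python3 - <<'E'
from h import *
T=dict(np.load("top0.npz"));S=dict(np.load("side0.npz"))
p=lambda x,y:(x/4+220-.4,y/4+90-.4)
J=ray(T,p(230,230),.13);Kn=ray(T,p(255,488),.108);C=ray(T,p(571,538),.065)
print("jar",J,"knob",Kn,"cup",C)
cs=[ray(T,p(*q),.012) for q in((108,118),(312,98),(345,430),(138,448))];print(np.array(cs).round(3),np.mean(cs,0))
v=J-Kn;print("dir jar-knob",np.degrees(np.arctan2(v[1],v[0])),np.hypot(*v[:2]))
v=cs[0]+cs[1]-cs[2]-cs[3];print("dir base",np.degrees(np.arctan2(v[1],v[0])))
v=cs[0]+cs[3]-cs[1]-cs[2];print("dir base y",np.degrees(np.arctan2(v[1],v[0]))-90)
print("pot",ray(T,p(652,230),.085),"knife handle end",ray(T,p(215,515),.015))
print("tri knob",tri([(T,(282.9,212.3)),(S,(264.9,212.))]))
s=__import__('bench').arm.sense();print(Ro.from_rotvec(s["orientation"]).as_matrix().round(3))
E
```

```text
jar [ 0.65841092 -0.03867593  0.13      ] knob [ 0.52000118 -0.05023231  0.108     ] cup [ 0.49034896 -0.23200739  0.065     ]
[[ 0.756  0.033  0.012]
 [ 0.767 -0.095  0.012]
 [ 0.559 -0.11   0.012]
 [ 0.55   0.017  0.012]] [ 0.65798362 -0.03880826  0.012     ]
dir jar-knob 4.772784562359676 0.1388913436745457
dir base 4.299477703084863
dir base y 4.399152867688272
pot [ 0.66415338 -0.28025047  0.085     ] knife handle end [ 0.50802875 -0.02952713  0.015     ]
tri knob [ 0.5203857  -0.05069398  0.11069048]
[[ 0.419  0.908 -0.001]
 [ 0.908 -0.419 -0.001]
 [-0.001 -0.    -1.   ]]
```

```bash
cat >> h.py <<'E'
def pose(az,th,roll=0):
    """tool z at azimuth az, th deg below level; x left; then roll about tool z"""
    a,t=np.radians([az,th]);z=np.array([np.cos(a)*np.cos(t),np.sin(a)*np.cos(t),-np.sin(t)])
    x=np.array([-np.sin(a),np.cos(a),0]);y=np.cross(z,x)
    return Ro.from_matrix(np.c_[x,y,z])*Ro.from_euler('z',roll,degrees=True)
def row(p,R,p0,R0):
    return np.r_[R0.inv().apply(np.array(p)-p0)*1000,(R0.inv()*R).as_rotvec(degrees=True)].round(1).tolist()
E
python3 - <<'E'
from h import *
from bench import arm
s=arm.sense();p0,R0=s["eef_pos"],Ro.from_rotvec(s["orientation"])
print(row([.50,.12,.42],pose(10,80),p0,R0))
print(row([.36,-.36,.30],pose(40,22),[.50,.12,.42],pose(10,80)))
E
```

```text
[-231.3, 403.6, -15.7, -9.7, 3.1, -34.7]
[-448.4, -238.7, 79.8, -56.6, 19.7, -24.3]
```

```bash
python3 -m jog '[[-20,40,-16,-1,0,-5,-1],[-60,100,-16,-3,1,-12,-1],[-100,160,-16,-5,2,-18,-1],[-140,220,-16,-7,2,-25,-1],[-180,310,-16,-9,3,-34,-1],[-231,404,-16,-10,3,-35,-1],[-231,404,-16,-10,3,-35,-1],[-231,404,-16,-10,3,-35,-1],[-231,404,-16,-10,3,-35,-1],[-231,404,-16,-10,3,-35,-1]]'
python3 - <<'E'
from h import *
from bench import arm
s=arm.sense();p0,R0=s["eef_pos"],Ro.from_rotvec(s["orientation"])
print(s["q"].round(3),R0.as_matrix().round(2).tolist())
print(row([.36,-.36,.30],pose(40,22),p0,R0))
E
```

```text
clock: 1.35
eef_pos: [0.5004, 0.1201, 0.4203]
orientation: [1.935, 2.317, 0.205]
ft_force: [-0.2, -0.7, -0.7]
gripper_width: 0.0852
[ 0.068  0.127 -0.117  1.15   0.017 -0.109] [[-0.18, 0.97, 0.17], [0.98, 0.18, 0.03], [-0.0, 0.18, -0.98]]
[-447.2, -241.5, 79.7, -56.5, 19.7, -24.0]
```

```bash
python3 -m jog '[[-45,-24,8,-5.6,2,-2.4,-1],[-90,-48,16,-11,4,-5,-1],[-135,-72,24,-17,6,-7,-1],[-180,-96,32,-23,8,-10,-1],[-225,-120,40,-28,10,-12,-1],[-270,-145,48,-34,12,-14,-1],[-315,-170,56,-40,14,-17,-1],[-360,-194,64,-45,16,-19,-1],[-405,-218,72,-51,18,-22,-1],[-447,-241,80,-56.5,19.7,-24,-1],[-447,-241,80,-56.5,19.7,-24,-1],[-447,-241,80,-56.5,19.7,-24,-1]]'
python3 - <<'E'
from h import *
from bench import arm
s=arm.sense();p0,R0=s["eef_pos"],Ro.from_rotvec(s["orientation"])
print(s["q"].round(3),R0.as_matrix().round(2).tolist())
print(row([.3125,-.381,.129],pose(40,22),p0,R0))
d=arm.get_image("wrist");cv2.imwrite("pics/w1.png",d["img"][:,:,::-1]);np.savez("w1.npz",**d)
print(-d["R"].T@d["t"])
b=[x for x in blobs(mask(d["img"],105,130,130,40),100)];print(b)
T=arm.get_image("top");cv2.imwrite("pics/t2.png",T["img"][:,:,::-1])
S=arm.get_image("side");cv2.imwrite("pics/s2.png",S["img"][:,:,::-1])
E
```

```text
clock: 2.85
eef_pos: [0.3615, -0.3598, 0.2993]
orientation: [0.96, 2.06, 1.393]
ft_force: [0.2, 0.6, -0.7]
gripper_width: 0.0852
[-1.167  0.426 -0.271  1.503  1.091 -2.255] [[-0.64, 0.29, 0.71], [0.77, 0.24, 0.6], [0.0, 0.93, -0.37]]
[15.0, -177.1, 16.1, 0.1, -0.1, -0.1]
[ 0.36120323 -0.35941975  0.21347673]
[]
```

View pics/w1.png

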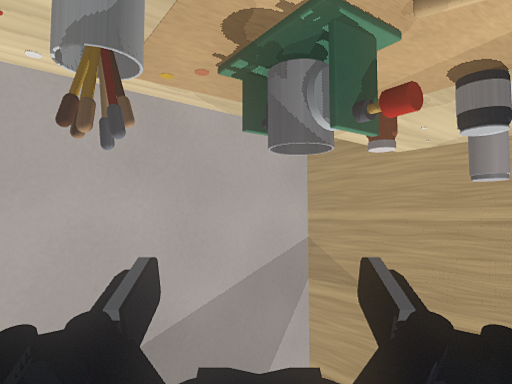

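View pics/s2.png

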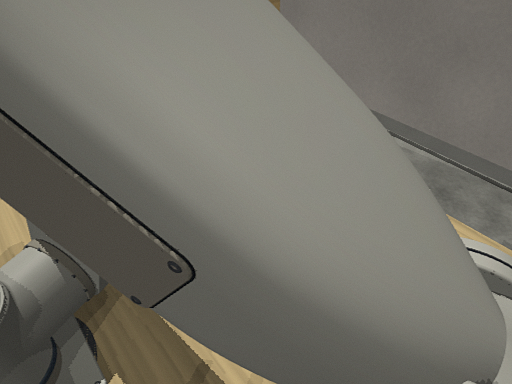

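The wrist view is upside down, so the camera sits below the tool. I'll roll half a turn to put it above, which also leaves range for the pour roll.

```bash
python3 -m jog '[[0,0,0,0,0,10,-1],[0,0,0,0,0,20,-1],[0,0,0,0,0,30,-1],[0,0,0,0,0,40,-1],[0,0,0,0,0,50,-1],[0,0,0,0,0,60,-1],[0,0,0,0,0,70,-1],[0,0,0,0,0,80,-1],[0,0,0,0,0,90,-1],[0,0,0,0,0,90,-1]]'
python3 -m jog '[[0,0,0,0,0,10,-1],[0,0,0,0,0,20,-1],[0,0,0,0,0,30,-1],[0,0,0,0,0,40,-1],[0,0,0,0,0,50,-1],[0,0,0,0,0,60,-1],[0,0,0,0,0,70,-1],[0,0,0,0,0,80,-1],[0,0,0,0,0,90,-1],[0,0,0,0,0,90,-1]]'
python3 - <<'E'
from h import *
from bench import arm
s=arm.sense();p0,R0=s["eef_pos"],Ro.from_rotvec(s["orientation"])
print(s["q"].round(3),R0.as_matrix().round(2).tolist())
d=arm.get_image("wrist");cv2.imwrite("pics/w2.png",d["img"][:,:,::-1]);np.savez("w2.npz",**d)
print(blobs(mask(d["img"],105,130,130,40),100))
print(row([.3125,-.381,.129],pose(40,22,180),p0,R0))
E
```

```text
clock: 4.25
eef_pos: [0.3616, -0.3585, 0.3011]
orientation: [-2.186, -0.802, -1.477]
ft_force: [-0.2, -0.2, -0.2]
gripper_width: 0.0852
clock: 5.5
eef_pos: [0.3613, -0.3591, 0.3006]
orientation: [-1.815, 0.838, -0.573]
ft_force: [-0.8, 0.9, 0.3]
gripper_width: 0.085
[-1.167  0.423 -0.271  1.502  1.091  0.881] [[0.65, -0.28, 0.71], [-0.76, -0.25, 0.6], [0.01, -0.93, -0.37]]
[([211, 341, 67, 29, 169], [247.9, 351.4])]
[-15.8, 178.3, 16.4, -0.0, 0.1, 0.4]
```

View pics/w2.png

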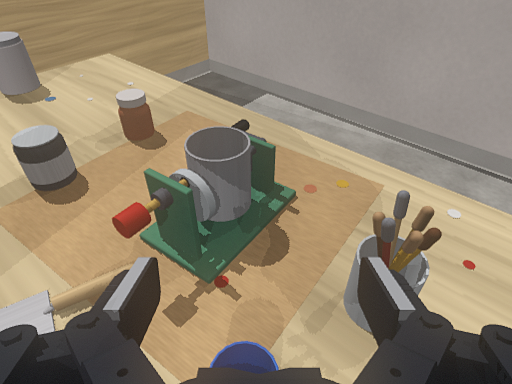

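The cup's far lip shows at px (245,343), between the fingers. Descending to the pregrasp, then checking its lateral position.

```bash
python3 -m jog '[[-8,50,5,0,0,0,-1],[-16,100,10,0,0,0,-1],[-16,150,16,0,0,0,-1],[-16,178,16,0,0,0,-1],[-16,178,16,0,0,0,-1],[-16,178,16,0,0,0,-1]]'
python3 - <<'E'
from h import *
from bench import arm
s=arm.sense();p0,R0=s["eef_pos"],Ro.from_rotvec(s["orientation"])
print(s["q"].round(3))
d=arm.get_image("wrist");cv2.imwrite("pics/w3.png",d["img"][:,:,::-1])
m=mask(d["img"],105,130,130,40);b=blobs(m,100);print(b)
for z in(0,.0325,.065):
    for sgn in(-1,1):
        C=np.array([.4903,-.232,z]);c=d["R"]@C+d["t"]
        n=np.array([-.6428,.766,0])*-sgn*.03
        c=d["R"]@(C+n)+d["t"];print(z,sgn,(d["camera_matrix"]@c/c[2])[:2].round(1))
for z in(.09,.1):print(z)
c=[.4903,-.232,.034];R=pose(40,22,180);a=R.as_matrix()[:,2]
print(row(np.array(c)-.15*a,R,p0,R0))
E
```

```text
clock: 6.3
eef_pos: [0.3117, -0.3808, 0.13]
orientation: [-1.813, 0.841, -0.572]
ft_force: [0.7, -0.3, -0.1]
gripper_width: 0.0853
[-1.275  0.665 -0.426  1.252  1.023  0.716]
[([217, 146, 96, 105, 3320], [264.8, 206.1])]
0 -1 [219.9 240.3]
0 1 [300.8 240.7]
0.0325 -1 [216.6 208.1]
0.0325 1 [304.8 208.5]
0.065 -1 [212.7 169.6]
0.065 1 [309.5 170. ]
0.09
0.1
[0.8, 2.0, 101.4, -0.1, 0.0, 0.2]
```

View pics/w3.png

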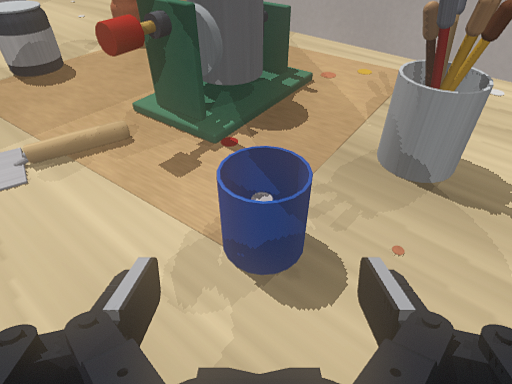

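The cup spans columns 217–313, about 2.5 mm right of the prediction. I'll correct for that and go in.

```bash
python3 -m jog '[[3,2,25,0,0,0,-1],[3,2,50,0,0,0,-1],[3,2,75,0,0,0,-1],[3,2,100,0,0,0,-1],[3,2,100,0,0,0,-1],[3,2,100,0,0,0,-1]]'
python3 -m jog '[[0,0,0,0,0,0,0],[0,0,0,0,0,0,1],[0,0,0,0,0,0,1],[0,0,0,0,0,0,1],[0,0,0,0,0,0,1],[0,0,0,0,0,0,1],[0,0,0,0,0,0,1],[0,0,0,0,0,0,1]]'
python3 -m jog '[[0,-19,-7,0,0,0,1],[0,-37,-15,0,0,0,1],[0,-74,-30,0,0,0,1],[0,-111,-45,0,0,0,1],[0,-148,-60,0,0,0,1],[0,-148,-60,0,0,0,1]]'
python3 - <<'E'
from h import *
from bench import arm
s=arm.sense();print(s["q"].round(3))
d=arm.get_image("wrist");cv2.imwrite("pics/w4.png",d["img"][:,:,::-1]);np.savez("w4.npz",**d)
E
```

```text
clock: 7.1
eef_pos: [0.3839, -0.3241, 0.0909]
orientation: [-1.813, 0.841, -0.572]
ft_force: [0.5, -0.1, -0.1]
gripper_width: 0.0855
clock: 8.1
eef_pos: [0.3836, -0.3246, 0.0902]
orientation: [-1.81, 0.843, -0.572]
ft_force: [-2.4, -1.7, 5.7]
gripper_width: 0.0577
clock: 8.85
eef_pos: [0.3833, -0.3245, 0.2518]
orientation: [-1.814, 0.841, -0.574]
ft_force: [0.3, -0.2, -1.5]
gripper_width: 0.0578
[-1.098  0.433 -0.39   1.25   1.13   1.02 ]
```

View pics/w4.png

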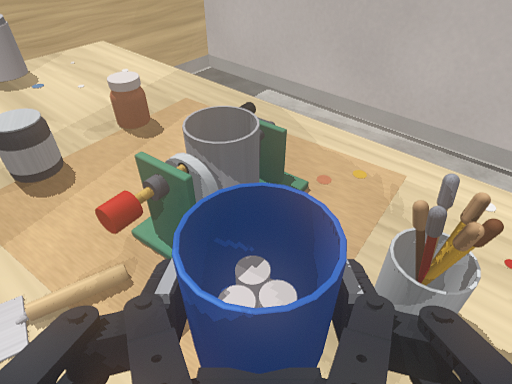

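```bash
cat > pour.py <<'E'
from h import *
Rg=pose(40,22,180);c=Rg.inv().apply([0,0,1])
f=np.array([.766,.643,0])
M=Rg.inv().apply(f*.139-[0,0,.0252]);B=Rg.inv().apply(f*.139-[0,0,.0902])
J=np.array([.6583,-.0387,.13])
def at(az,de,rho,back=.018,zl=.142):
    R=pose(az,de,180+rho);d=R.apply(c);tilt=np.degrees(np.arccos(d[2]))
    e=d[:2]/np.linalg.norm(d[:2])
    u=np.array([0,0,-1.])+d*d[2];u/=np.linalg.norm(u)
    tcp=np.r_[J[:2]-back*e,zl]-R.apply(M)-.03*u
    return tcp,R,tilt,np.degrees(np.arctan2(e[1],e[0]))
def clear(tcp,R):
    g=np.array([[x,y,z] for x in np.linspace(-.043,.043,9) for y in np.linspace(-.043,.043,9) for z in np.linspace(-.05,.101,16)])
    fi=np.array([[s*x,y,z] for s in(-1,1) for x in np.linspace(.03,.05,5) for y in(-.011,0,.011) for z in np.linspace(.1,.173,10)])
    out=[]
    for P in(g,fi):
        W=R.apply(P)+tcp;Q=Ro.from_euler('z',-4.4,degrees=True).apply(W-[J[0],J[1],0])
        dj=np.maximum(np.hypot(Q[:,0],Q[:,1])-.042,Q[:,2]-.13).min()
        dc=np.maximum.reduce([np.abs(Q[:,0]+.087)-.005,np.abs(Q[:,1])-.035,Q[:,2]-.125]).min()
        dk=np.maximum.reduce([np.abs(Q[:,0]+.124)-.032,np.abs(Q[:,1])-.014,Q[:,2]-.119]).min()
        out+=[dj,dc,dk,W[:,2].min()]
    return (np.array(out)*1000).round(0).astype(int).tolist()
E
python3 - <<'E'
from pour import *
for az in(30,45,60):
  for de in(0,10):
    for rho in(-80,-100,-120,-140,-155):
      t,R,ti,e=at(az,de,rho);print(az,de,rho,t.round(3),"tilt%.0f e%.0f"%(ti,e),clear(t,R))
E
```

```text
30 0 -80 [ 0.571 -0.146  0.167] tilt81 e142 [-2, 7, 21, 117, -11, 68, 78, 115]
30 0 -100 [ 0.563 -0.14   0.177] tilt99 e142 [-3, 10, 25, 127, -4, 67, 77, 125]
30 0 -120 [ 0.554 -0.132  0.183] tilt118 e145 [-4, 9, 24, 124, 4, 64, 74, 134]
30 0 -140 [ 0.545 -0.122  0.185] tilt135 e152 [1, 13, 24, 125, 15, 59, 69, 145]
30 0 -155 [ 0.538 -0.116  0.184] tilt147 e164 [4, 11, 22, 127, 23, 56, 66, 153]
30 10 -80 [ 0.573 -0.147  0.19 ] tilt77 e140 [5, 20, 26, 124, -10, 61, 71, 110]
30 10 -100 [ 0.567 -0.14   0.201] tilt95 e143 [4, 16, 26, 134, -2, 64, 74, 120]
30 10 -120 [ 0.56  -0.13   0.208] tilt113 e149 [2, 15, 30, 132, 4, 63, 73, 130]
30 10 -140 [ 0.552 -0.121  0.211] tilt129 e160 [8, 22, 33, 134, 12, 61, 71, 141]
30 10 -155 [ 0.545 -0.114  0.211] tilt140 e173 [12, 23, 32, 137, 20, 59, 69, 150]
45 0 -80 [ 0.602 -0.165  0.167] tilt81 e157 [-2, 22, 37, 117, -11, 79, 89, 115]
45 0 -100 [ 0.593 -0.162  0.177] tilt99 e157 [-3, 22, 38, 127, -4, 79, 85, 125]
45 0 -120 [ 0.582 -0.155  0.183] tilt118 e160 [-4, 22, 33, 124, 4, 76, 84, 134]
45 0 -140 [ 0.57  -0.149  0.185] tilt135 e167 [1, 20, 33, 1
[... 612 characters left out ...]
0.177] tilt99 e172 [-3, 35, 50, 127, -4, 83, 93, 125]
60 0 -120 [ 0.615 -0.171  0.183] tilt118 e175 [-4, 34, 44, 124, 4, 78, 84, 134]
60 0 -140 [ 0.602 -0.168  0.185] tilt135 e-178 [1, 27, 40, 125, 15, 71, 77, 145]
60 0 -155 [ 0.593 -0.166  0.184] tilt147 e-166 [4, 25, 34, 127, 23, 62, 68, 153]
60 10 -80 [ 0.639 -0.176  0.19 ] tilt77 e170 [5, 36, 51, 124, -10, 87, 97, 110]
60 10 -100 [ 0.63  -0.172  0.201] tilt95 e173 [4, 39, 53, 134, -2, 89, 99, 120]
60 10 -120 [ 0.619 -0.167  0.208] tilt113 e179 [2, 40, 48, 132, 4, 83, 90, 130]
60 10 -140 [ 0.607 -0.163  0.211] tilt129 e-170 [8, 36, 47, 134, 12, 74, 81, 141]
60 10 -155 [ 0.598 -0.161  0.211] tilt140 e-157 [12, 35, 44, 137, 20, 65, 72, 150]
```

```bash
python3 - <<'E'
from pour import *
from bench import arm
s=arm.sense();p0,R0=s["eef_pos"],Ro.from_rotvec(s["orientation"])
t,R,ti,e=at(40,10,-80,.022,.175);R6=pose(40,10,180-60)
print("A",t,row(t,R6,p0,R0))
p0,R0=t,R6
for rho,zl in((-60,.175),(-80,.165),(-90,.155),(-100,.15),(-110,.15),(-120,.15),(-130,.15),(-140,.15),(-155,.15)):
    t,R,ti,e=at(40,10,rho,.022,zl);print(rho,t.round(3),"tilt%.0f e%.0f"%(ti,e),clear(t,R),row(t,R,p0,R0))
E
```

```text
A [ 0.59643972 -0.16263078  0.22337743] [13.3, -75.1, 257.9, 10.9, 6.3, -59.6]
-60 [ 0.601 -0.166  0.211] tilt59 e150 [21, 44, 52, 135, 7, 69, 79, 132] [-8.3, 10.7, 3.3, 0.0, 0.0, 0.0]
-80 [ 0.596 -0.163  0.213] tilt77 e150 [24, 40, 48, 147, 8, 73, 83, 133] [-8.5, 4.9, 1.7, 0.0, 0.0, -20.0]
-90 [ 0.593 -0.16   0.209] tilt86 e152 [19, 31, 37, 149, 3, 75, 85, 130] [-14.4, 3.5, 2.2, -0.0, -0.0, -30.0]
-100 [ 0.59  -0.156  0.209] tilt95 e153 [12, 26, 39, 142, 3, 76, 86, 128] [-17.2, -0.8, 1.9, -0.0, 0.0, -40.0]
-110 [ 0.586 -0.152  0.213] tilt104 e156 [11, 27, 39, 141, 7, 77, 87, 133] [-16.7, -7.8, 0.8, 0.0, 0.0, -50.0]
-120 [ 0.581 -0.147  0.216] tilt113 e159 [10, 28, 41, 140, 11, 76, 86, 138] [-17.4, -14.6, -0.3, -0.0, 0.0, -60.0]
-130 [ 0.577 -0.143  0.218] tilt121 e164 [11, 30, 43, 141, 15, 75, 85, 143] [-19.1, -21.2, -1.5, -0.0, 0.0, -70.0]
-140 [ 0.572 -0.138  0.219] tilt129 e170 [12, 30, 42, 142, 19, 73, 83, 149] [-21.6, -27.3, -2.6, 0.0, -0.0, -80.0]
-155 [ 0.564 -0.133  0.219] tilt140 e-177 [15, 32, 42, 145, 28, 71, 80, 158] [-26.3, -35.2, -4.5, 0.0, 0.0, -95.0]
```

```bash
python3 -m jog '[[1,-20,20,1,0.6,-6,1],[3,-40,45,2,1.2,-12,1],[4,-55,75,3,2,-18,1],[5,-65,105,4,2.5,-24,1],[7,-72,135,5.5,3,-30,1],[8,-75,165,6.5,3.8,-36,1],[9,-75,195,7.6,4.4,-42,1],[11,-75,220,8.7,5,-48,1],[12,-75,240,9.8,5.7,-54,1],[13,-75,258,10.9,6.3,-59.6,1],[13,-75,258,10.9,6.3,-59.6,1],[13,-75,258,10.9,6.3,-59.6,1]]'
python3 - <<'E'
from pour import *
from bench import arm
s=arm.sense();p0,R0=s["eef_pos"],Ro.from_rotvec(s["orientation"]);print(s["q"].round(2),s["torque"])
t,R,ti,e=at(40,10,-100,.022,.15);print(row(t,R,p0,R0))
for n in("top","side"):
    d=arm.get_image(n);cv2.imwrite(f"pics/{n}3.png",d["img"][:,:,::-1])
    for nm,X in(("lip",None),):
        c=d["R"]@(p0+R0.apply(M))+d["t"];print(n,"pred mouth px",(d["camera_matrix"]@c/c[2])[:2].round(0),blobs(mask(d["img"],105,130,130,40),150))
E
```

```text
clock: 10.4
eef_pos: [0.596, -0.1623, 0.2219]
orientation: [-1.957, -0.166, -1.348]
ft_force: [-0.6, -0.4, -2.1]
gripper_width: 0.0576
[-0.59  0.48 -0.65 -0.57  1.24  1.56] [-0.75896941  0.86007219  0.01997654]
[-15.6, -1.0, 1.7, -0.0, -0.0, -40.3]
top pred mouth px [286. 124.] [([272, 93, 38, 44, 724], [288.0, 117.4]), ([3, 241, 39, 13, 430], [22.0, 246.5])]
side pred mouth px [322. 145.] [([315, 132, 24, 27, 430], [325.6, 144.4]), ([113, 135, 19, 16, 160], [121.6, 142.1]), ([491, 307, 21, 35, 157], [500.6, 325.3])]
```

View pics/top3.png

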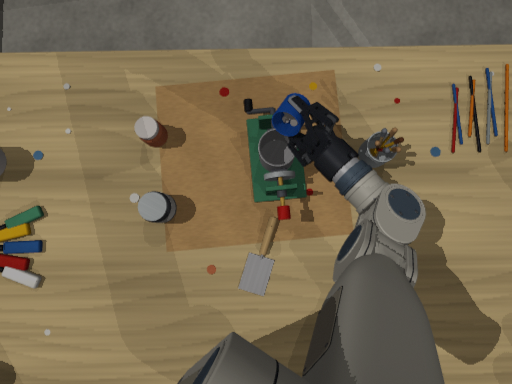

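The top view shows the cup tilted at (290,115) with its mouth towards the jar, matching the predicted mouth at (286,124). Pouring now.

```bash
python3 -m jog '[[-2,1,1,0,0,-6,1],[-5,2,1,0,0,-13,1],[-7,2,1,0,0,-20,1],[-10,1,2,0,0,-27,1],[-13,0,2,0,0,-34,1],[-16,-1,2,0,0,-40,1],[-16,-4,1,0,0,-45,1],[-15,-8,1,0,0,-50,1],[-15,-8,1,0,0,-50,1],[-15,-11,0,0,0,-55,1],[-16,-15,0,0,0,-60,1],[-16,-15,0,0,0,-60,1]]'
python3 - <<'E'
from pour import *
from bench import arm
s=arm.sense();p0,R0=s["eef_pos"],Ro.from_rotvec(s["orientation"]);print(s["q"].round(2))
for r in(-130,-140,-155):
    t,R,ti,e=at(40,10,r,.022,.15);print(row(t,R,p0,R0))
d=arm.get_image("top");a=d["img"][70:220,200:400];cv2.imwrite("pics/t4.png",cv2.resize(a,None,fx=4,fy=4,interpolation=2)[:,:,::-1])
E
```

```text
clock: 12.0
eef_pos: [0.5819, -0.1468, 0.2168]
orientation: [-1.904, -1.327, -1.943]
ft_force: [0.7, -0.1, -0.9]
gripper_width: 0.0581
[-0.58  0.47 -0.71 -0.63  1.24  0.53]
[3.8, -5.3, -1.6, 0.1, -0.1, -10.3]
[7.9, -10.5, -2.8, 0.1, -0.1, -20.3]
[12.3, -18.5, -4.7, 0.1, -0.1, -35.3]
```

View pics/t4.png

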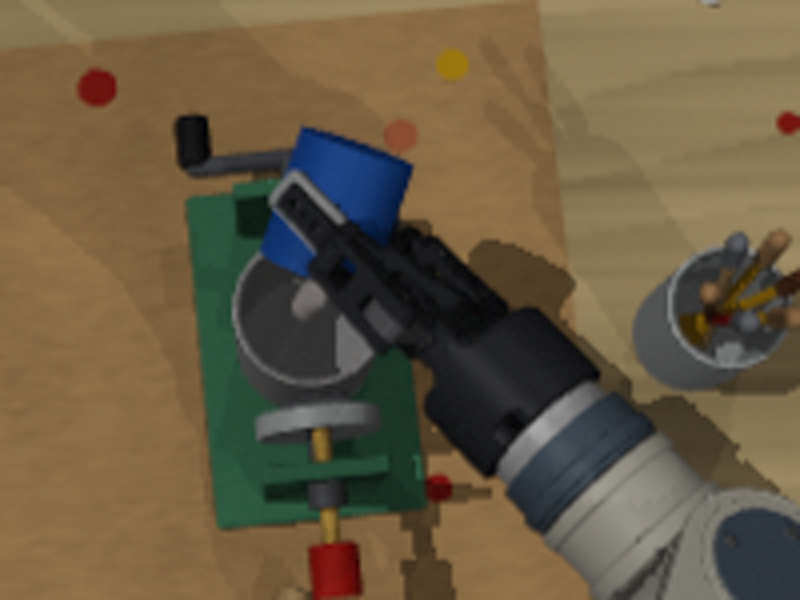

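Well aligned: the cup at (330,200) overhangs the jar (310,310) and a media piece is already in the jar. Continuing to tip.

```bash
python3 -m jog '[[2,-3,-1,0,0,-5,1],[4,-5,-2,0,0,-10,1],[6,-8,-2,0,0,-15,1],[8,-10,-3,0,0,-20,1],[8,-10,-3,0,0,-20,1],[10,-15,-4,0,0,-28,1],[12,-18,-5,0,0,-35,1],[12,-18,-5,0,0,-35,1],[8,-13,-5,0,0,-35,1],[12,-18,-5,0,0,-35,1],[12,-18,-5,0,0,-35,1],[12,-18,-5,0,0,-35,1]]'
python3 - <<'E'
from pour import *
from bench import arm
s=arm.sense();print(s["q"].round(2),s["torque"])
d=arm.get_image("top");cv2.imwrite("pics/t5.png",cv2.resize(d["img"][70:220,200:400],None,fx=4,fy=4,interpolation=2)[:,:,::-1])
E
```

```text
clock: 13.55
eef_pos: [0.5646, -0.133, 0.2189]
orientation: [1.35, 1.755, 1.817]
ft_force: [0.3, -0.7, -1.0]
gripper_width: 0.0576
[-0.58  0.45 -0.76 -0.66  1.23 -0.08] [-0.63393484  0.81369641 -0.03920332]
```

```bash
python3 - <<'E'
from pour import *
from bench import arm
s=arm.sense();p0,R0=s["eef_pos"],Ro.from_rotvec(s["orientation"])
t,R,ti,e=at(40,10,-80,.022,.185);print("A",row(t,pose(40,10,120),p0,R0))
print("B from A",row([.3836,-.3246,.2602],pose(40,22,180),t,pose(40,10,120)))
E
```

```text
A [-32.6, 32.1, 2.8, 0.0, -0.1, 94.9]
B from A [-23.7, -1.0, -267.8, -10.9, -6.3, 59.8]
```

```bash
python3 -m jog '[[0,25,0,0,0,9,1],[-4,38,0,0,0,18,1],[-8,42,0,0,0,27,1],[-12,42,0,0,0,36,1],[-16,40,0,0,0,45,1],[-20,38,1,0,0,54,1],[-24,35,1,0,0,63,1],[-28,33,2,0,0,72,1],[-30,32,2,0,0,80,1],[-32,32,3,0,0,88,1],[-33,32,3,0,0,95,1],[-33,32,3,0,0,95,1]]'
python3 -m jog '[[-2,0,-25,-1,-0.6,6,1],[-4,0,-55,-2,-1.2,12,1],[-6,0,-85,-3,-2,18,1],[-9,0,-115,-4,-2.5,24,1],[-12,0,-145,-5.5,-3,30,1],[-15,0,-175,-6.5,-3.8,36,1],[-18,0,-200,-7.6,-4.4,42,1],[-20,0,-225,-8.7,-5,48,1],[-22,0,-250,-9.8,-5.7,54,1],[-24,-1,-268,-10.9,-6.3,60,1],[-24,-1,-268,-10.9,-6.3,60,1],[-24,-1,-268,-10.9,-6.3,60,1]]'
python3 - <<'E'
from pour import *
from bench import arm
s=arm.sense();p0,R0=s["eef_pos"],Ro.from_rotvec(s["orientation"]);print(s["q"].round(2))
print(row([.3836,-.3246,.0925],pose(40,22,180),p0,R0))
a=arm.get_image("wrist")["img"];b=arm.get_image("top")["img"]
b=cv2.resize(b[110:180,235:320],None,fx=4.5,fy=4.5,interpolation=2)[:,:380]
a=a[100:,:400];h=max(a.shape[0],b.shape[0]);o=np.zeros((h,a.shape[1]+b.shape[1],3),np.uint8);o[:a.shape[0],:a.shape[1]]=a;o[:b.shape[0],a.shape[1]:]=b
cv2.imwrite("pics/w6.png",o[:,:,::-1])
E
```

```text
clock: 15.1
eef_pos: [0.5968, -0.1629, 0.233]
orientation: [-1.957, -0.17, -1.352]
ft_force: [-0.3, -0.6, -1.4]
gripper_width: 0.0578
clock: 16.6
eef_pos: [0.3839, -0.3248, 0.2591]
orientation: [-1.809, 0.846, -0.568]
ft_force: [0.0, 1.1, 0.4]
gripper_width: 0.0578
[-1.1   0.43 -0.38  1.27  1.13  1.02]
[0.1, 154.6, 62.1, -0.1, 0.1, -0.1]
```

View pics/w6.png

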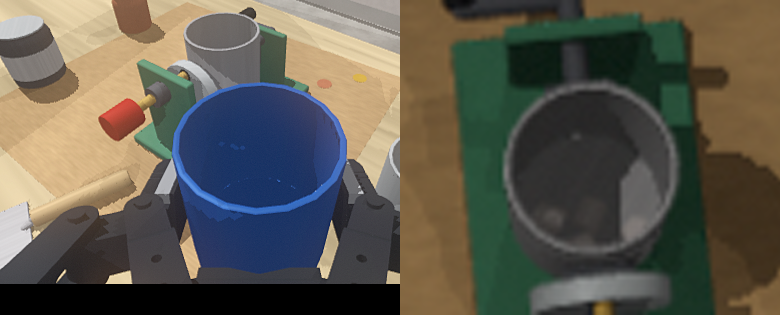

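The cup is empty and the cylinders show at the bottom of the jar at crop px (570,220). Setting the cup down.

```bash
python3 -m jog '[[0,40,16,0,0,0,1],[0,80,32,0,0,0,1],[0,120,48,0,0,0,1],[0,140,56,0,0,0,1],[0,150,60,0,0,0,1],[0,154,62,0,0,0,1],[0,156,63,0,0,0,1],[0,156,63,0,0,0,1],[0,156,63,0,0,0,1]]'
python3 -m jog '[[0,0,0,0,0,0,0.3],[0,0,0,0,0,0,0],[0,0,0,0,0,0,-0.5],[0,0,0,0,0,0,-1],[0,0,0,0,0,0,-1],[0,0,0,0,0,0,-1],[0,0,0,0,0,0,-1],[0,0,0,0,0,0,-1]]'
python3 -m jog '[[0,0,-25,0,0,0,-1],[0,0,-50,0,0,0,-1],[0,0,-75,0,0,0,-1],[0,0,-100,0,0,0,-1],[0,0,-120,0,0,0,-1],[0,0,-120,0,0,0,-1]]'
python3 - <<'E'
from pour import *
from bench import arm
s=arm.sense();p0,R0=s["eef_pos"],Ro.from_rotvec(s["orientation"]);print(s["q"].round(2))
d=arm.get_image("wrist");print(blobs(mask(d["img"],105,130,130,40),100));cv2.imwrite("pics/w7.png",d["img"][:,:,::-1])
print("up",row(p0+[0,0,.25],R0,p0,R0))
E
```

```text
clock: 17.82
eef_pos: [0.3832, -0.3242, 0.0915]
orientation: [-1.808, 0.848, -0.566]
ft_force: [0.1, -0.9, -0.5]
gripper_width: 0.0577
clock: 18.82
eef_pos: [0.3832, -0.3241, 0.0909]
orientation: [-1.808, 0.848, -0.565]
ft_force: [0.1, 0.6, 0.6]
gripper_width: 0.0859
clock: 19.58
eef_pos: [0.2974, -0.3967, 0.1359]
orientation: [-1.808, 0.85, -0.567]
ft_force: [0.4, 0.7, 0.4]
gripper_width: 0.0855
[-1.31  0.67 -0.4   1.32  1.    0.68]
[([214, 138, 87, 102, 3114], [257.8, 193.8])]
up [-1.3, -231.9, -93.4, 0.0, 0.0, 0.0]
```

```bash
python3 -m jog '[[0,-50,-20,0,0,0,-1],[0,-100,-40,0,0,0,-1],[0,-150,-60,0,0,0,-1],[0,-200,-80,0,0,0,-1],[0,-232,-93,0,0,0,-1],[0,-232,-93,0,0,0,-1]]'
python3 - <<'E'
from pour import *
from bench import arm
s=arm.sense();p0,R0=s["eef_pos"],Ro.from_rotvec(s["orientation"]);print(s["q"].round(2))
for ro in(0,180):
  r=row([.48,-.1,.40],pose(4.4,90,ro),p0,R0);print(r,np.linalg.norm(r[3:]))
E
```

```text
clock: 20.38
eef_pos: [0.2998, -0.3959, 0.3875]
orientation: [-1.811, 0.846, -0.568]
ft_force: [-0.0, -0.1, -0.8]
gripper_width: 0.0854
[-1.31  0.38 -0.12  1.87  1.    0.68]
[-110.9, -134.3, 299.8, -26.8, -82.9, -123.0] 150.73038844241066
[-110.9, -134.3, 299.8, -65.7, 21.2, 31.2] 75.75862987145425
```

```bash
python3 -m jog '[[-10,-30,26,-4,2,3,-1],[-20,-50,52,-10,4,6,-1],[-35,-65,80,-17,6,9,-1],[-50,-80,110,-24,8,12,-1],[-60,-90,140,-31,10,15,-1],[-70,-100,170,-38,12,18,-1],[-80,-110,200,-45,15,21,-1],[-90,-120,230,-52,17,25,-1],[-100,-127,260,-59,19,28,-1],[-111,-134,300,-65.7,21.2,31.2,-1],[-111,-134,300,-65.7,21.2,31.2,-1],[-111,-134,300,-65.7,21.2,31.2,-1]]'
cat > look.py <<'E'
from pour import *
from bench import arm
s=arm.sense();p0,R0=s["eef_pos"],Ro.from_rotvec(s["orientation"]);print(s["q"].round(2))
d=arm.get_image("wrist");im=d["img"];cv2.imwrite("pics/wk.png",im[:,:,::-1]);np.savez("wk.npz",**d)
for b in blobs(mask(im,0,5,180,80)|mask(im,175,180,180,80),300):print(b,ray(d,b[1],.119),ray(d,b[1],.105))
T=arm.get_image("top");cv2.imwrite("pics/tk.png",T["img"][:,:,::-1])
K=np.array([.6583,-.0387])-.141*np.array([np.cos(np.radians(4.4)),np.sin(np.radians(4.4))]);print(K)
print(row([*K,.26],pose(4.4,90,180),p0,R0))
E
python3 look.py
```

```text
clock: 21.88
eef_pos: [0.4797, -0.1006, 0.3977]
orientation: [-2.305, 2.132, 0.008]
ft_force: [-0.7, -0.4, 0.5]
gripper_width: 0.0855
[-0.38  0.16 -0.13  1.29  0.    2.68]
([180, 109, 37, 44, 1287], [196.9, 129.8]) [ 0.52160629 -0.05101699  0.119     ] [ 0.51943552 -0.04863096  0.105     ]
[ 0.51771556 -0.04951738]
[-47.3, -42.1, 137.9, 0.1, 0.3, 0.1]
```

View pics/wk.png

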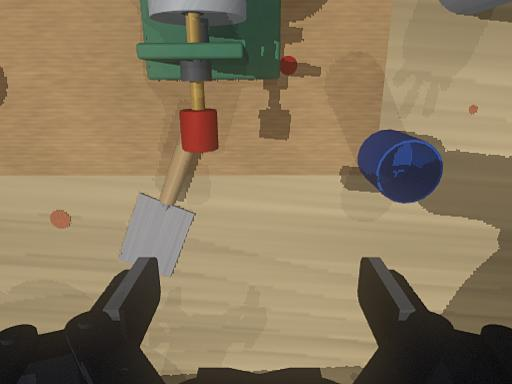

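The wrist view shows the knob at px (197,130), which agrees with the estimate to 2 mm, and the cup at (400,165). I'll check the cup's uprightness by projection while going to the knob.

```bash
python3 -c "
from h import *
d=dict(np.load('wk.npz'))
for z in(0,.065):
  c=d['R']@np.array([.489,-.2325,z])+d['t'];print(z,(d['camera_matrix']@c/c[2])[:2])
print(blobs(mask(d['img'],105,130,130,40),300))"
python3 -m jog '[[-15,-14,0,0,0,0,-1],[-30,-28,0,0,0,0,-1],[-47,-43,0,0,0,0,-1],[-47,-43,30,0,0,0,-1],[-47,-43,60,0,0,0,-1],[-47,-43,90,0,0,0,-1],[-47,-43,115,0,0,0,-1],[-47,-43,130,0,0,0,-1],[-47,-43,141,0,0,0,-1],[-47,-43,141,0,0,0,-1],[-47,-43,141,0,0,0,-1]]'
python3 look.py
```

```text
0 [383.52429901 157.84949673]
0.065 [407.96618611 173.64485321]
[([376, 139, 67, 63, 1042], [411.4, 156.9])]
clock: 23.35
eef_pos: [0.519, -0.0504, 0.2585]
orientation: [-2.303, 2.135, 0.005]
ft_force: [-0.7, 0.4, -0.2]
gripper_width: 0.0854
[-0.26  0.3  -0.31  0.96  0.    2.81]
([227, 254, 67, 53, 1292], [260.8, 278.8]) [ 0.53107971 -0.0489229   0.119     ] [ 0.52227284 -0.04966247  0.105     ]
[ 0.51771556 -0.04951738]
[-1.0, 1.2, -1.5, 0.0, 0.2, -0.1]
```

Cup upright: mouth predicted at (408,174), seen at (408,171). Gripping the knob.

```bash
python3 -m jog '[[0,0,0,0,0,0,0],[0,0,0,0,0,0,0.5],[0,0,0,0,0,0,1],[0,0,0,0,0,0,1],[0,0,0,0,0,0,1],[0,0,0,0,0,0,1],[0,0,0,0,0,0,1],[0,0,0,0,0,0,1],[0,0,0,0,0,0,1],[0,0,0,0,0,0,1]]'
python3 -m jog '[[0,3,0,0,0,0,1],[0,6,0,0,0,0,1],[0,9,0,0,0,0,1],[0,12,0,0,0,0,1],[0,12,0,0,0,0,1]]'
python3 -c "
from bench import arm
import numpy as np
print(np.mean([arm.sense()['ft_force'] for _ in range(3)],0))"
```

```text
clock: 24.7
eef_pos: [0.5188, -0.0511, 0.2583]
orientation: [2.303, -2.136, -0.002]
ft_force: [-2.1, -7.2, 3.6]
gripper_width: 0.0262
clock: 25.32
eef_pos: [0.5083, -0.052, 0.2584]
orientation: [-2.302, 2.134, -0.002]
ft_force: [9.9, -5.1, -4.5]
gripper_width: 0.0258
[ 9.91633338 -5.10262681 -4.50345619]
```

```bash
python3 -m jog '[[0,3,0,0,0,0,1],[0,6,0,0,0,0,1],[0,8,0,0,0,0,1],[0,8,0,0,0,0,1]]'
python3 -m jog '[[0,2,0,0,0,0,1],[0,2,0,0,0,0,1],[0,2,0,0,0,0,1]]'
python3 -m jog '[[0,2,0,0,0,0,1],[0,2,0,0,0,0,1],[0,2,0,0,0,0,1]]'
```

```text
clock: 25.82
eef_pos: [0.5007, -0.0527, 0.2584]
orientation: [-2.301, 2.134, -0.003]
ft_force: [10.8, -5.2, -6.2]
gripper_width: 0.0264
clock: 26.2
eef_pos: [0.4988, -0.0528, 0.2584]
orientation: [-2.301, 2.134, -0.003]
ft_force: [12.4, -5.1, -6.2]
gripper_width: 0.0266
clock: 26.58
eef_pos: [0.4969, -0.053, 0.2584]
orientation: [-2.301, 2.134, -0.003]
ft_force: [11.8, -5.0, -7.2]
gripper_width: 0.0267
```

```bash
python3 -m jog '[[0,1,0,0,0,0,1],[0,1,0,0,0,0,1],[0,1,0,0,0,0,1]]'
python3 -m jog '[[0,1,0,0,0,0,1],[0,1,0,0,0,0,1],[0,1,0,0,0,0,1]]'
```

```text
clock: 26.95
eef_pos: [0.496, -0.0531, 0.2584]
orientation: [-2.301, 2.134, -0.003]
ft_force: [12.5, -4.9, -6.8]
gripper_width: 0.0262
clock: 27.32
eef_pos: [0.4956, -0.0532, 0.2585]
orientation: [-2.3, 2.133, -0.005]
ft_force: [17.8, -4.3, -10.6]
gripper_width: 0.0263
```

```bash
python3 -m jog '[[0,0.5,0,0,0,0,1],[0,0.5,0,0,0,0,1],[0,0.5,0,0,0,0,1],[0,0.5,0,0,0,0,1],[0,0.5,0,0,0,0,1],[0,0.5,0,0,0,0,1],[0,0.5,0,0,0,0,1],[0,0.5,0,0,0,0,1]]'
python3 - <<'E'
from h import *
from bench import arm
T0=dict(np.load("top0.npz"))
for n in("top","side"):
    d=arm.get_image(n);im=d["img"]
    print(n,"red",[b for b in blobs(mask(im,0,5,180,80)|mask(im,175,180,180,80),20)],"blue",blobs(mask(im,105,130,130,40),200))
    o=T0["img"] if n=="top" else np.load("side0.npz")["img"]
    df=(np.abs(im.astype(int)-o).max(2)>60).astype(np.uint8)*255
    print("diff",blobs(df,80))
    if n=="top":
        g=lambda i:cv2.inRange(cv2.cvtColor(i,cv2.COLOR_RGB2HSV),(0,0,165),(180,60,255))
        print("white0",blobs(g(o),8));print("white1",blobs(g(im),8))
print(arm.sense()["ft_force"],arm.sense()["eef_pos"])
E
```

```text
clock: 28.32
eef_pos: [0.4955, -0.0532, 0.2585]
orientation: [-2.3, 2.132, -0.006]
ft_force: [19.4, -4.9, -11.9]
gripper_width: 0.0266
top red [([220, 88, 9, 8, 61], [223.9, 91.5]), ([395, 98, 5, 5, 20], [397.0, 100.1]), ([452, 104, 5, 48, 127], [454.0, 128.5]), ([0, 255, 26, 15, 276], [12.3, 261.9])] blue [([348, 212, 28, 26, 551], [360.8, 224.8]), ([3, 241, 39, 13, 425], [21.8, 246.6])]
diff [([252, 177, 32, 80, 653], [267.4, 207.9]), ([280, 180, 44, 42, 1067], [297.4, 202.9]), ([327, 189, 17, 137, 252], [335.4, 263.4]), ([356, 219, 11, 13, 98], [360.6, 224.8]), ([274, 222, 42, 19, 455], [289.5, 231.8]), ([172, 319, 41, 39, 818], [190.1, 338.8]), ([199, 323, 115, 61, 3603], [244.1, 361.8]), ([95, 325, 55, 35, 635], [122.1, 340.0]), ([179, 361, 16, 9, 109], [187.0, 364.9])]
white0 []
white1 []
side red [([101, 135, 14, 14, 109], [107.4, 141.2]), ([249, 214, 8, 13, 67], [253.3, 219.6]), ([442, 257, 6, 5, 20], [444.0, 259.2]), ([474, 304, 38, 36, 184], [491.6, 323.1])] blue [([298, 276, 33, 44, 1149], [313.7, 297.1])]
diff [([243, 12, 48, 57, 2117], [266.4, 39.8]), ([220, 85, 62, 148, 4162], [252.1, 157.2]), ([238, 139, 19, 16, 93], [249.8, 148.8]), ([0, 144, 17, 29, 324], [7.2, 159.5]), ([0, 171, 73, 138, 4479], [22.4, 244.4]), ([68, 199, 64, 128, 4623], [99.6, 263.8]), ([256, 259, 133, 125, 6596], [323.7, 344.7]), ([36, 299, 23, 13, 118], [46.2, 304.0]), ([123, 330, 77, 54, 2097], [150.4, 365.2])]
[ 20.39820334  -3.13191902 -11.5806994 ] [ 0.49546161 -0.05318039  0.2585268 ]
```

```bash
python3 - <<'E'
from h import *
# strays: compare picture before the pour with the one hovering at the knob
a=cv2.imread("pics/top0.png").astype(int);b=cv2.imread("pics/tk.png").astype(int)
df=((np.abs(a-b).max(2)>30)*255).astype(np.uint8)
print([x for x in blobs(df,10)])
hsv=cv2.cvtColor(b.astype(np.uint8),cv2.COLOR_BGR2HSV)
print("pale",blobs(cv2.inRange(hsv[:320,:],(0,0,140),(180,50,255)),10))
E
```

```text
[([94, 150, 370, 234, 32719], [321.8, 296.6]), ([273, 153, 9, 12, 77], [277.0, 158.8]), ([372, 226, 5, 8, 10], [374.3, 229.2]), ([227, 244, 18, 25, 75], [236.7, 254.5]), ([237, 268, 7, 20, 21], [240.0, 277.2]), ([268, 274, 32, 8, 115], [280.9, 277.7]), ([217, 289, 43, 8, 221], [235.0, 293.0]), ([264, 292, 18, 4, 52], [272.0, 293.9]), ([285, 341, 16, 3, 30], [291.7, 341.9]), ([303, 340, 7, 3, 13], [305.8, 340.7]), ([180, 370, 6, 14, 36], [182.6, 376.8])]
pale [([374, 64, 7, 7, 42], [377.0, 66.8]), ([64, 83, 5, 6, 24], [66.1, 85.5]), ([7, 107, 4, 4, 11], [8.4, 108.5]), ([134, 117, 23, 21, 376], [145.1, 126.9]), ([65, 129, 5, 4, 17], [67.1, 130.6]), ([130, 193, 9, 10, 69], [133.7, 197.5]), ([138, 193, 25, 27, 416], [148.7, 207.5]), ([151, 193, 13, 6, 22], [156.6, 194.6]), ([304, 194, 11, 6, 21], [308.9, 196.2]), ([273, 200, 10, 18, 127], [276.9, 209.5]), ([247, 215, 9, 13, 64], [250.9, 221.2]), ([258, 217, 6, 10, 40], [260.6, 222.0]), ([321, 235, 7, 13, 53], [323.9, 240.4]), ([330, 238, 7, 12, 49], [332.8, 244.2]), ([2, 267, 35, 21, 359], [19.2, 276.5])]
```

```bash
python3 -c "
from bench import arm
print(arm.hand_in());s=arm.sense();print(s['clock'],s['eef_pos'],s['ft_force'])"
```

```text
the job is handed in; nothing more can be done
None
the job is handed in; nothing more can be done
```

I poured the cylinders into the mill's jar, stood the empty cup upright at its old place, then pulled the red knob back to its stop. I handed in at about 28 s of the 72 s, still gripping the knob.

- **Pour:** the wrist picture after the pour showed the cup empty, and white pieces showed on the jar floor. I found no strays on the bench where the arm wasn't hiding it. I did not count all six in the jar one by one.
- **Cup:** its mouth appeared within 3 px of where an upright cup's would be. In the last top picture it was at its starting place.
- **Knob:** the pull rose with the spring to about 12.5 N. It then jumped to 18–20 N after 23 mm of hand travel, where the stop is at 22 mm, so the pin is at its stop. The last two position readings, one second apart, differed by 0.1 mm, with the grip at 26–27 mm. In the top picture the gripper hid the knob, so I could not measure its position or see the pin clear of its hole.
- **Bystanders:** the arm and gripper stayed clear of all four. I saw no sign that the tin, pigment jar or brush pot had moved. I made no separate measurement of the palette knife, because the arm hid part of it.

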